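Close up the soldering hearth around a bangle

TASK

Set up the soldering hearth: push the white soldering block, with the silver bangle riding on it, back into the corner so that it sits square and flush against both the firebrick back wall and the side brick under the steel strap, and push the loose firebrick up flush against the block's other side, boxing it in. Only push them along the surface from outside with the fingers: do not take them between the fingers or lift them, do not touch the bangle or shake it from the middle of its block, and leave the other tools and jars where they are.

Things in the scene. Friction and masses are not known exactly. Their poses are not given: they have to be found in the camera images.
- board: The flat grey heatproof board that covers the middle of the bench, fixed, 440 (x) x 740 (y) x 6 mm thick, top at z = 0.006. The hearth, the block and the bricks stand on it. Origin at the centre of its underside.
- back_wall: The hearth's back wall, fixed: two cream firebricks end to end in a dark steel angle, 464 mm long, 64 mm thick, 64 mm high. Origin at the foot of the middle of its front face, on the board; x points out of its back (away from the robot), y along the face, z up, so the front face is the plane x = 0 of this frame. Place and yaw differ in each run.
- side_brick: The fixed side brick: cream firebrick under a dark steel strap, 114 (x) x 64 (y) x 64 (z) mm, axes parallel to the back wall's. It stands in front of the wall at the hearth's left or right end (differs by run), its far end about 10 to 25 mm short of the wall, and does not move. Origin at the centre of its underside.
- loose_brick: The loose firebrick, plain cream, no strap, 114 (x) x 64 (y) x 64 (z) mm, about 0.28 kg, at the hearth's other end, across from the side brick, a little askew, its far end about 5 to 25 mm short of the wall (it may stay that far off). Origin at the centre of its underside. It slides when pushed and can push the block before it.
- block: The loose white soldering block, a slab 100 (x) x 150 (y) x 25 (z) mm, about 0.4 kg, askew on the board in front of the wall. Its 150 mm side goes against the wall. Origin at the centre of its underside: in place it is 50 mm from the wall's face, 107 mm sideways from the side brick's origin and 107 mm from the loose brick's on the other side. It slides when pushed.
- bangle: The silver bangle, a loose flat ring of 68 mm outer and 60 mm inner diameter, 6 mm high, 30 g, lying loose on the middle of the block. Origin at the centre of its underside.
- flux_jar: Bystander: loose flux jar with a black cap, 58 mm across, about 50 mm high, standing on the board in front of one of the two bricks. Origin at the centre of its underside.
- bench_block: Bystander: loose square steel bench block 65 x 65 x 20 mm lying on the board in front of the other brick. Origin at the centre of its underside.
- charcoal: Bystander: loose black charcoal block 140 x 70 x 32 mm on the bench at the right. Origin at the centre of its underside.
- hammer: Bystander: loose hammer, 240 mm long, lying on the bench at the left.
- tweezers: Bystander: loose steel tweezers with a red end, 155 mm long, lying on the bench at the right.
- brush: Bystander: loose brush, 180 mm long, lying on the bench at the left.
Things that resemble listed ones, but are neither listed nor needed, are in the scene too. Leave any green or turquoise look-alike of the loose_brick alone.

How it is judged:
By the outcome, as a careful person would: the job done as asked, in the order asked, and still so for the second after the job is handed in, with the robot touching nothing.
It also fails if it takes over 48 s, if anything falls off the work surface, if the arm or the gripper's body presses on something with over 40 N, if the wrist force passes 120 N, or if a joint passes its speed limit or range.

ROBOT

A 7-joint arm with a two-finger parallel gripper is mounted at the origin on the work surface. World frame = base frame: x ahead of the robot, y to its left, z up, the work surface at z = 0. Lengths are in m, angles in rad, forces in N, time in s.
With the tool pointing down it reaches from about 0.425 to 0.95 m from the base axis. Payload 16.7 kg.
Tool frame: the origin (TCP) lies between the finger pads, 19 mm behind the fingertips; this is the grasp point; z points along the fingers, y is the line along which they close (so a half turn about z gives the same grasp; the last joint's range is limited). The gripper opens to 94 mm and grips with 3 to 60 N. Pads are 16 mm wide; open, the fingers measure 119 mm over their backs; the gripper's body (75 mm by 177 mm) begins 78 mm behind the grasp point.
Start: joints at [1.107, 0.426, 0.074, 1.606, -0.034, 1.111, -0.067], TCP at [0.209, -0.642, 0.224] pointing down, gripper open.
Joint ranges: [-2.85, 2.85], [-0.5, 2.14], [-1.23, 1.37], [0.21, 2.46], [-1.02, 4.16], [0.16, 2.05], [-2.73, 2.73]. Speed limits (rad/s): [1.89, 1.89, 2.39, 2.39, 3.01, 3.01, 3.01].

INTERFACE

Orientations are given as a 3x3 rotation matrix whose columns are the frame's x, y, z axes.
In Python, from plant import get_obs, cams, bot gives the robot as it stands.
- The arm moves only by the tool step_arm, never from a script. Its argument "deltas" is one flat list of numbers, 7 for each row, row after row: the shift along the world's x, y, z in mm, then the turn, a rotation vector about the world's x, y, z in rad, then the opening, from 0 (shut) to 1 (fully open). A call has 1 to 20 rows; each row is the pose to reach, as a shift and turn from the pose commanded when the call began; what a row does not reach only later rows make up. A row lasts 1/12 s, in which the tool goes at most 41.7 mm and 7.16 degrees, less where a joint would pass 70% of its speed; a pose out of reach is approached as far as the arm can. A call with a gripper value outside its range is refused whole. The fingers move at their own pace and stop on an object; "newtons" is the grip in N (left out, the last holds). Time passes only in rows, so rows that repeat a pose let the fingers close. It gives the time, the measured TCP pose, the force, the opening and the grip force at its end, in the units of the state.
- get_obs(): the state, without advancing time (a new reading comes with each control period).
- cams.snapshot(name): name is "side" or "top"; returns the picture (480x640x3 uint8, red, green, blue); there is no depth.
- cams.camera_model(name): a dict with "fx", "fy", "cx", "cy" (pixels), "rvec" (rotation vector, rad) and "tvec" (3), from world to camera coordinates, as OpenCV has them. Camera axes: x right, y down, z forward; pixel columns grow to the right and rows downward; lengths in m; the calibration is good to about 2 mm. A picture is of the moment at which its call begins. camera_model takes no time and is no camera call.
- bot.hand_in(): hands the job in; it is judged then, once.
The state is a dict: "time_s": time; "q": joint angles; "qd": joint speeds; "joint_torque": joint torques, N m; "tcp_pos": TCP position; "tool_rot": TCP orientation; "contact_force": force on the tool from outside, world axes, zero at the start; "torque": the same for the moment, N m; "grip_width": finger opening in m; "gripper_force": force on a finger pad.
Only numpy, scipy, OpenCV 4.12 (cv2) and the standard library are available. Lean on these libraries where they do the work, as an engineer would, in place of code of your own. Each camera call takes 0.05 s, during which the arm holds its last target. There are 200 camera calls.

## Working session

There is one attempt and no reset: what is moved stays moved. The work goes in short steps, Python scripts to look and compute and a tool call to move; the robot and the scene stay as the last step left them, time stands still between calls to the robot, and variables do not carry over. Pictures are saved under pics/ and viewed, at most 10 in all, crops included, and the job is handed in when it is done.

Besides the shell and the picture viewer there is one more tool, called in YAML: its name, and indented under it one key for each argument. step_arm: Moves the arm, as the interface text tells. Its arguments: {"type":"object","properties":{"deltas":{"type":"array"},"newtons":{"type":"number"}},"required":["deltas"]}

```bash
mkdir -p pics; ls
python3 - <<'E'
from plant import get_obs,cams,bot
import cv2
for n in("top","side"):
    cv2.imwrite(f"pics/{n}0.png",cams.snapshot(n)[...,::-1]); print(n,cams.camera_model(n))
o=get_obs();print(o["time_s"],o["tcp_pos"],o["tool_rot"],o["grip_width"])
E
```

```text
pics
top {'fx': 539.031378695795, 'fy': 539.031378695795, 'cx': 319.69908576013245, 'cy': 248.210624117055, 'rvec': array([ 2.121597  , -2.17605166,  0.15152374]), 'tvec': array([0.00941634, 0.51214166, 1.37772144])}
side {'fx': 491.05643620246957, 'fy': 491.05643620246957, 'cx': 318.27837320892615, 'cy': 236.38119754480942, 'rvec': array([ 2.28983242, -0.07439366,  0.06349305]), 'tvec': array([-0.52959936,  0.06251902,  1.1518801 ])}
0.1 [ 0.20884791 -0.64147516  0.22364277] [[ 9.50874089e-01  3.09577553e-01 -4.53676724e-04]
 [ 3.09577870e-01 -9.50873479e-01  1.08132247e-03]
 [-9.66360011e-05 -1.16864979e-03 -9.99999312e-01]] 0.09433033435792608
```

View pics/top0.png

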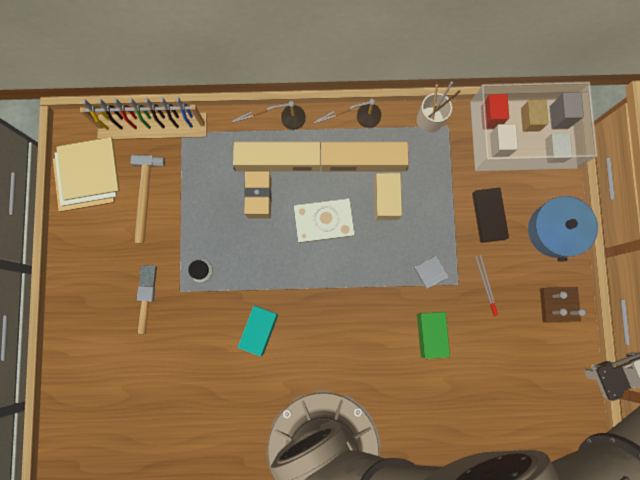

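View pics/side0.png

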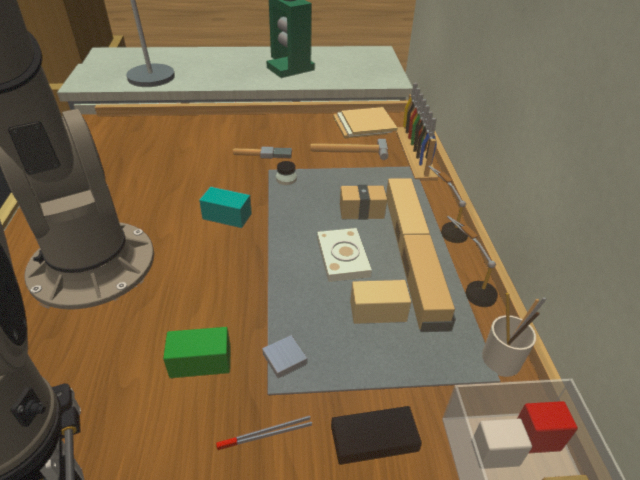

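Top view: strapped side brick at (257,195), on the left (+y). Candidates for the loose brick are the plain cream one at (388,196), the turquoise one at (257,331) and the green one at (434,335). Only the cream one fits: it stands at the hearth's right end across from the strap. The white block with the bangle is at (324,220). I'll confirm this in an enlarged crop.

Run:
```python
import cv2
a=cv2.imread("pics/top0.png")[130:280,225:425]
cv2.imwrite("pics/crop0.png",cv2.resize(a,None,fx=4,fy=4,interpolation=cv2.INTER_NEAREST))
h=cv2.cvtColor(cv2.imread("pics/top0.png"),cv2.COLOR_BGR2HSV)
for p in [(275,155),(360,155),(275,168),(388,190),(388,216),(257,180),(257,214),(310,235),(345,236),(340,210),(326,218),(310,190)]: print(p,h[p[1],p[0]])
```

```text
(275, 155) [ 23  87 210]
(360, 155) [ 20 106 207]
(275, 168) [ 19 108 128]
(388, 190) [ 23  85 209]
(388, 216) [ 18 100 132]
(257, 180) [ 20 105 209]
(257, 214) [ 18 115 120]
(310, 235) [ 37  22 213]
(345, 236) [ 20  47 152]
(340, 210) [ 38  24 213]
(326, 218) [ 19  73 196]
(310, 190) [ 45   8 132]
```

View pics/crop0.png

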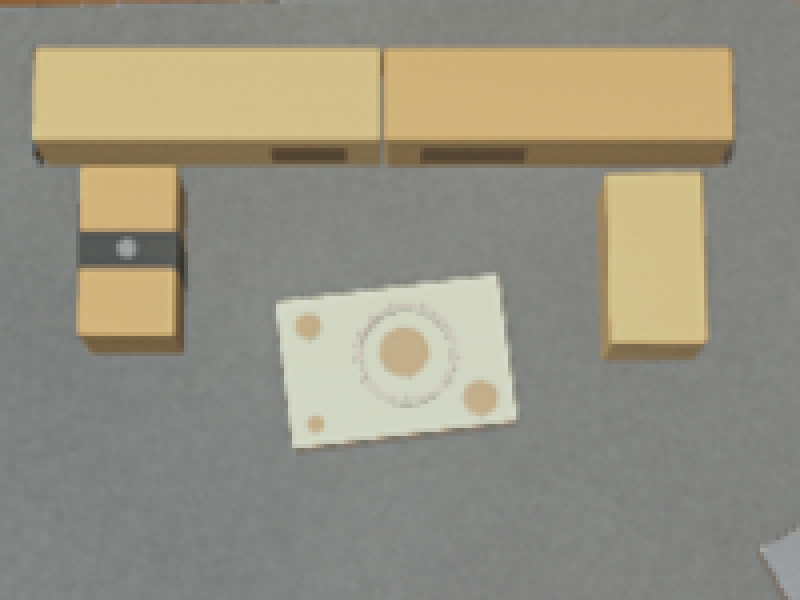

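The crop confirms it: plain cream brick at crop (655,258), strapped brick at crop (128,250), block at crop (397,360). Next I'll measure their top faces.

```bash
cat > h.py <<'E'
import cv2,numpy as np
from plant import get_obs,cams,bot
M=cams.camera_model("top")
R=cv2.Rodrigues(M["rvec"])[0];t=M["tvec"]
def ray(uv,z):
    uv=np.asarray(uv,float).reshape(-1,2)
    d=np.c_[(uv[:,0]-M["cx"])/M["fx"],(uv[:,1]-M["cy"])/M["fy"],np.ones(len(uv))]@R
    c=-R.T@t
    return (c+d*((z-c[2])/d[:,2])[:,None])[:,:2]
def rect(pts):
    (c,s,a)=cv2.minAreaRect((pts*1000).astype(np.float32))
    # axis nearest world x
    a=(a+45)%90-45
    th=np.radians(a); ex=np.array([np.cos(th),np.sin(th)]);ey=np.array([-ex[1],ex[0]])
    # robust edges: trimmed extents refined by line fits
    q=pts*1000; out={}
    u=(q-c)@ex; v=(q-c)@ey; hu=(u.max()-u.min())/2; hv=(v.max()-v.min())/2
    for nm,m in (("far",(u>hu-4)&(abs(v)<hv-8)),("near",(u<-hu+4)&(abs(v)<hv-8)),("left",(v>hv-4)&(abs(u)<hu-8)),("right",(v<-hv+4)&(abs(u)<hu-8))):
        if m.sum()<8: continue
        vx,vy,x0,y0=cv2.fitLine(q[m].astype(np.float32),cv2.DIST_HUBER,0,.01,.01).ravel()
        ang=np.degrees(np.arctan2(vy,vx)); ang=(ang+45)%90-45
        out[nm]=(round(float(x0),1),round(float(y0),1),round(float(ang),2))
    return np.round(c,1),round(2*hu,1),round(2*hv,1),round(a,2),out
def measure(img,x0=225,y0=130,x1=425,y1=280,k=6):
    c=cv2.resize(img[y0:y1,x0:x1],None,fx=k,fy=k,interpolation=cv2.INTER_CUBIC)
    h=cv2.cvtColor(c,cv2.COLOR_RGB2HSV)
    for nm,m,z in (("cream",(h[...,2]>170)&(h[...,1]>65),.07),("white",(h[...,2]>178)&(h[...,1]<65),.031)):
        m=cv2.morphologyEx(m.astype(np.uint8),cv2.MORPH_OPEN,np.ones((5,5)))
        if nm=="white": m=cv2.morphologyEx(m,cv2.MORPH_OPEN,np.ones((11,11)))
        for ct in cv2.findContours(m,cv2.RETR_EXTERNAL,cv2.CHAIN_APPROX_NONE)[0]:
            if cv2.contourArea(ct)<400*k*k*(1 if nm=="cream" else 2) : continue
            p=(ct.reshape(-1,2)+.5)/k-.5+[x0,y0]
            print(nm,p.mean(0).round(0),rect(ray(p,z)))
    return
E
python3 - <<'E'
from h import *
measure(cv2.imread("pics/top0.png")[...,::-1])
print("cam",-R.T@t, "px scale")
E
```

```text
cream [388. 194.] (array([ 645.3, -185.4]), np.float64(113.7), np.float64(64.4), -0.92, {'far': (701.7, -190.2, -0.2), 'near': (588.8, -182.6, -1.46), 'left': (639.4, -153.8, -1.48), 'right': (651.5, -217.0, -0.87)})
cream [364. 153.] (array([ 756.8, -126.3]), np.float64(62.1), np.float64(228.3), -1.47, {'far': (787.5, -137.9, -1.47), 'near': (726.2, -106.9, -1.47), 'left': (756.4, -12.2, -2.19), 'right': (759.8, -240.3, -2.03)})
cream [276. 153.] (array([762.9, 104.5]), np.float64(62.5), np.float64(227.3), -1.47, {'far': (794.3, 124.9, -1.47), 'near': (731.5, 96.8, -1.47), 'left': (764.9, 217.6, -1.86), 'right': (758.6, -9.0, -0.67)})
white [323. 220.] (array([588.9, -15.5]), np.float64(100.5), np.float64(150.3), 5.77, {'far': (636.9, -0.1, 5.64), 'near': (539.7, -20.7, 5.76), 'left': (581.4, 58.4, 5.98), 'right': (605.6, -88.5, 5.44)})
cam [ 3.14695328e-01 -2.29895650e-04  1.43577885e+00] px scale
```

```bash
sed -i 's/<400\*k/<200*k/; s/else 2)/else 4)/' h.py
python3 - <<'E'
from h import *
measure(cv2.imread("pics/top0.png")[...,::-1])
E
```

```text
cream [256. 205.] (array([624.4, 158.6]), np.float64(43.2), np.float64(62.7), -1.46, {'far': (645.8, 154.1, -1.46), 'near': (602.8, 160.8, -1.46), 'left': (625.1, 189.4, -3.11), 'right': (622.8, 127.5, -1.99)})
cream [388. 194.] (array([ 645.3, -185.4]), np.float64(113.7), np.float64(64.4), -0.92, {'far': (701.7, -190.2, -0.2), 'near': (588.8, -182.6, -1.46), 'left': (639.4, -153.8, -1.48), 'right': (651.5, -217.0, -0.87)})
cream [257. 179.] (array([693.8, 156.6]), np.float64(42.4), np.float64(62.1), -1.46, {'far': (714.9, 151.7, -1.47), 'near': (672.7, 161.9, -1.46), 'left': (693.0, 187.2, -0.33), 'right': (696.4, 125.6, -1.99)})
cream [364. 153.] (array([ 756.8, -126.3]), np.float64(62.1), np.float64(228.3), -1.47, {'far': (787.5, -137.9, -1.47), 'near': (726.2, -106.9, -1.47), 'left': (756.4, -12.2, -2.19), 'right': (759.8, -240.3, -2.03)})
cream [276. 153.] (array([762.9, 104.5]), np.float64(62.5), np.float64(227.3), -1.47, {'far': (794.3, 124.9, -1.47), 'near': (731.5, 96.8, -1.47), 'left': (764.9, 217.6, -1.86), 'right': (758.6, -9.0, -0.67)})
white [323. 220.] (array([588.9, -15.5]), np.float64(100.5), np.float64(150.3), 5.77, {'far': (636.9, -0.1, 5.64), 'near': (539.7, -20.7, 5.76), 'left': (581.4, 58.4, 5.98), 'right': (605.6, -88.5, 5.44)})
```

step_arm:
  deltas: [20,35,0,0,0,0,1,40,80,0,0,0,-0.05,1,65,120,-5,0,0,-0.1,1,90,160,-10,0,0,-0.15,1,105,200,-15,0,0,-0.2,1,125,240,-20,0,0,-0.25,1,145,280,-25,0,0,-0.3,1,165,320,-30,0,0,-0.34,1,185,360,-35,0,0,-0.34,1,205,400,-40,0,0,-0.34,1,225,440,-45,0,0,-0.34,1,240,480,-50,0,0,-0.34,1,260,520,-55,0,0,-0.34,1,280,560,-60,0,0,-0.34,1,295,595,-60,0,0,-0.34,1,303,620,-60,0,0,-0.34,1,303,626,-60,0,0,-0.34,1,303,626,-60,0,0,-0.34,1,303,626,-60,0,0,-0.34,1]

```text
time_s: 1.68
tcp_pos: [0.5121, -0.0138, 0.1639]
tool_rot: [[1.0, -0.022, -0.001], [-0.022, -1.0, 0.001], [-0.001, -0.0, -1.0]]
contact_force: [-1.5, -0.8, -0.0]
grip_width: 0.0938
gripper_force: 0.0
```

step_arm:
  deltas: [0,0,-25,0,0,-0.004,1,0,0,-55,0,0,-0.004,1,0,0,-85,0,0,-0.004,1,0,0,-110,0,0,-0.004,1,0,0,-127,0,0,-0.004,1,0,0,-135,0,0,-0.004,1,0,0,-135,0,0,-0.004,1,3,0,-135,0,0,-0.004,1,7,0,-135,0,0,-0.004,1,11,0,-135,0,0,-0.004,1,14,0,-135,0,0,-0.004,1,17,0,-135,0,0,-0.004,1,20,0,-135,0,0,-0.004,1,23,0,-135,0,0,-0.004,1,26,-1,-135,0,0,-0.004,1,29,-1,-135,0,0,-0.004,1,32,-1,-135,0,0,-0.004,1,35,-1,-135,0,0,-0.004,1,38,-1,-135,0,0,-0.004,1,40,-1,-135,0,0,-0.004,1]

```text
time_s: 3.35
tcp_pos: [0.5519, -0.0173, 0.0291]
tool_rot: [[1.0, -0.03, -0.001], [-0.03, -1.0, -0.0], [-0.001, 0.0, -1.0]]
contact_force: [-4.9, -0.3, 3.4]
grip_width: 0.0941
gripper_force: 2.4
```

Run:
```python
from h import *
i=cams.snapshot("top");cv2.imwrite("pics/top1.png",i[...,::-1]);cv2.imwrite("pics/crop1.png",cv2.resize(i[130:280,225:425,::-1],None,fx=3,fy=3)); measure(i)
```

```text
cream [256. 205.] (array([624.6, 158.5]), np.float64(43.6), np.float64(63.0), -1.46, {'far': (645.9, 154.7, -1.46), 'near': (602.8, 161.0, -1.46), 'left': (625.1, 189.5, -3.39), 'right': (623.2, 127.2, -0.68)})
cream [388. 194.] (array([ 645.1, -185.3]), np.float64(114.2), np.float64(64.9), -0.98, {'far': (701.8, -183.4, -0.22), 'near': (588.5, -184.4, -2.22), 'left': (639.4, -153.5, -1.56), 'right': (644.4, -217.1, -0.97)})
cream [257. 179.] (array([693.5, 156.5]), np.float64(42.9), np.float64(62.3), -1.47, {'far': (714.8, 150.6, -1.47), 'near': (672.1, 155.2, -1.51), 'left': (694.3, 187.4, -1.59), 'right': (691.6, 125.6, -1.15)})
cream [364. 153.] (array([ 757. , -126.4]), np.float64(62.5), np.float64(228.6), -1.47, {'far': (787.1, -156.9, -1.49), 'near': (725.8, -123.7, -1.47), 'left': (757.7, -12.2, -2.02), 'right': (754.0, -240.2, -1.97)})
cream [276. 153.] (array([762.7, 104.5]), np.float64(63.0), np.float64(227.3), -1.47, {'far': (794.1, 110.7, -1.33), 'near': (730.1, 60.0, -1.47), 'left': (766.1, 217.6, -1.72), 'right': (754.6, -9.0, -1.44)})
```

View pics/crop1.png

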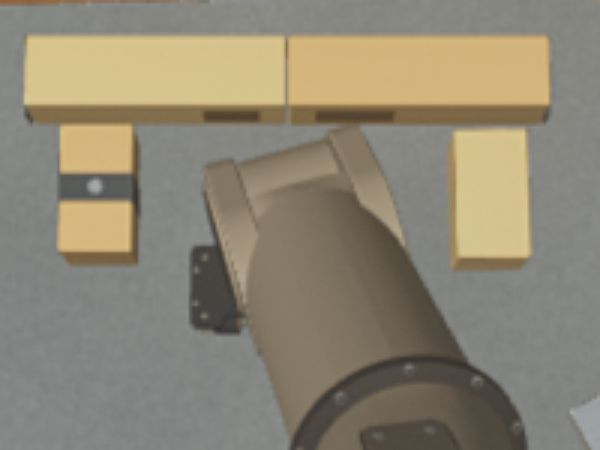

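The arm hides the block from the top camera. I'll keep pushing to about 10 mm short of the wall.

step_arm:
  deltas: [3,0,0,0,0,0.002,1,6,0,0,0,0,0.004,1,9,0,0,0,0,0.004,1,12,0,0,0,0,0.004,1,15,0,0,0,0,0.004,1,18,0,0,0,0,0.004,1,21,-1,0,0,0,0.004,1,24,-1,0,0,0,0.004,1,27,-1,0,0,0,0.004,1,30,-1,0,0,0,0.004,1,33,-1,0,0,0,0.004,1,36,-1,0,0,0,0.004,1,39,-1,0,0,0,0.004,1,42,-1,0,0,0,0.004,1,45,-1,0,0,0,0.004,1,48,-1,0,0,0,0.004,1,51,-1,0,0,0,0.004,1,54,-1,0,0,0,0.004,1,56,-1,0,0,0,0.004,1,57,-1,0,0,0,0.004,1]

```text
time_s: 5.07
tcp_pos: [0.6092, -0.0178, 0.0293]
tool_rot: [[1.0, -0.025, -0.0], [-0.025, -1.0, 0.0], [-0.0, -0.0, -1.0]]
contact_force: [-5.3, 1.2, 2.6]
grip_width: 0.0937
gripper_force: 2.4
```

step_arm:
  deltas: [-8,0,0,0,0,0,1,-20,0,5,0,0,0,1,-20,0,40,0,0,0,1,-20,0,75,0,0,0,1,-20,-20,100,0,0,0,0.6,-20,-55,110,0,0,0,0.6,-20,-90,110,0,0,0,0.6,-20,-125,110,0,0,0,0.6,-20,-160,110,0,0,0,0.6,-20,-195,110,0,0,0,0.6,-20,-220,110,0,0,0,0.6,-20,-230,110,0,0,0,0.6]

```text
time_s: 6.07
tcp_pos: [0.5878, -0.2525, 0.1394]
tool_rot: [[1.0, -0.03, 0.0], [-0.03, -1.0, -0.002], [0.0, 0.002, -1.0]]
contact_force: [-1.0, -0.3, -0.9]
grip_width: 0.0566
gripper_force: 0.0
```

Run:
```python
from h import *
print(get_obs()["q"].round(2))
i=cams.snapshot("top");cv2.imwrite("pics/top2.png",i[...,::-1]);cv2.imwrite("pics/crop2.png",cv2.resize(i[130:280,225:425,::-1],None,fx=3,fy=3)); measure(i)
```

```text
[ 0.45  0.46 -0.2   1.75  0.11  0.94 -1.39]
cream [256. 205.] (array([624.6, 158.5]), np.float64(43.6), np.float64(63.1), -1.46, {'far': (646.1, 155.8, -0.7), 'near': (602.8, 161.0, -1.46), 'left': (625.3, 189.5, -3.69), 'right': (623.2, 127.2, -0.68)})
cream [385. 192.] (array([ 645.3, -184.9]), np.float64(113.9), np.float64(64.7), -1.47, {'far': (701.7, -187.5, -0.27), 'near': (589.0, -173.0, -1.87), 'left': (639.8, -153.5, -1.56), 'right': (686.7, -217.7, -1.11)})
cream [257. 179.] (array([693.5, 156.5]), np.float64(42.9), np.float64(62.3), -1.47, {'far': (714.8, 150.6, -1.47), 'near': (672.3, 163.8, -1.46), 'left': (690.2, 187.5, -1.6), 'right': (691.6, 125.6, -0.68)})
cream [364. 153.] (array([ 757. , -126.4]), np.float64(62.5), np.float64(228.6), -1.47, {'far': (788.5, -116.1, -1.47), 'near': (725.8, -123.7, -1.47), 'left': (755.6, -12.1, -1.46), 'right': (754.0, -240.2, -1.96)})
cream [276. 153.] (array([762.7, 104.5]), np.float64(63.0), np.float64(227.3), -1.47, {'far': (793.6, 87.4, -1.56), 'near': (731.3, 106.9, -1.47), 'left': (764.6, 217.6, -1.25), 'right': (759.4, -9.1, -1.44)})
white [325. 190.] (array([669.4, -21.7]), np.float64(99.1), np.float64(148.8), -1.47, {'far': (718.5, -41.8, -1.47), 'near': (619.9, -20.4, -1.46), 'left': (669.8, 52.3, -1.6), 'right': (658.4, -95.7, -1.29)})
```

View pics/crop2.png

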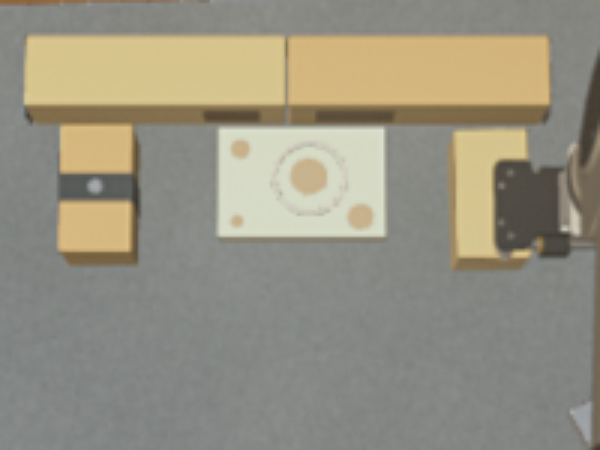

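step_arm:
  deltas: [5,5,0,0,0,0.12,0.6,10,15,0,0,0,0.24,0.6,20,25,0,0,0,0.36,0.6,25,35,0,0,0,0.48,0.6,30,45,0,0,0,0.6,0.6,40,55,0,0,0,0.72,0.6,45,65,0,0,0,0.84,0.6,50,75,0,0,0,0.96,0.6,55,85,0,0,0,1.08,0.6,60,95,0,0,0,1.2,0.6,65,105,0,0,0,1.32,0.6,70,115,0,0,0,1.44,0.6,75,122,0,0,0,1.54,0.6,79,127,0,0,0,1.575,0.6,79,127,0,0,0,1.575,0.6,79,127,0,0,0,1.575,0.6]

```text
time_s: 7.45
tcp_pos: [0.6678, -0.1201, 0.1392]
tool_rot: [[0.023, 1.0, -0.0], [1.0, -0.023, 0.0], [0.0, -0.0, -1.0]]
contact_force: [0.8, -0.3, 0.2]
grip_width: 0.0568
gripper_force: 0.0
```

step_arm:
  deltas: [0,0,-25,0,0,-0.003,0.6,0,0,-55,0,0,-0.003,0.6,0,0,-82,0,0,-0.003,0.6,0,0,-102,0,0,-0.003,0.6,0,0,-110,0,0,-0.003,0.6,0,3,-110,0,0,-0.003,0.6,0,7,-110,0,0,-0.003,0.6,0,10,-110,0,0,-0.003,0.6,0,13,-110,0,0,-0.003,0.6,0,16,-110,0,0,-0.003,0.6,0,19,-110,0,0,-0.003,0.6,0,22,-110,0,0,-0.003,0.6,1,25,-110,0,0,-0.003,0.6,1,28,-110,0,0,-0.003,0.6,1,31,-110,0,0,-0.003,0.6,1,34,-110,0,0,-0.003,0.6,1,37,-110,0,0,-0.003,0.6,1,40,-110,0,0,-0.003,0.6,1,43,-110,0,0,-0.003,0.6,1,46,-110,0,0,-0.003,0.6]

```text
time_s: 9.12
tcp_pos: [0.6699, -0.0761, 0.0308]
tool_rot: [[0.025, 1.0, 0.002], [1.0, -0.025, -0.002], [-0.002, 0.002, -1.0]]
contact_force: [-0.1, -6.2, 5.9]
grip_width: 0.0563
gripper_force: 3.3
```

step_arm:
  deltas: [0,3,0,0,0,0,0.6,0,6,0,0,0,0,0.6,0,9,0,0,0,0,0.6,0,12,0,0,0,0,0.6,0,15,0,0,0,0,0.6,0,18,0,0,0,0,0.6,1,21,0,0,0,0,0.6,1,24,0,0,0,0,0.6,1,27,0,0,0,0,0.6,1,30,0,0,0,0,0.6,1,32,0,0,0,0,0.6,1,34,0,0,0,0,0.6,1,35,0,0,0,0,0.6]

```text
time_s: 10.2
tcp_pos: [0.6708, -0.0407, 0.0307]
tool_rot: [[0.025, 1.0, 0.002], [1.0, -0.025, -0.002], [-0.001, 0.002, -1.0]]
contact_force: [0.5, -6.5, 4.0]
grip_width: 0.0563
gripper_force: 3.0
```

step_arm:
  deltas: [0,1,0,0,0,0,0.6,0,2,0,0,0,0,0.6,0,3,0,0,0,0,0.6,0,4,0,0,0,0,0.6,0,5,0,0,0,0,0.6,0,6,0,0,0,0,0.6]

```text
time_s: 10.7
tcp_pos: [0.6707, -0.0361, 0.0307]
tool_rot: [[0.026, 1.0, 0.002], [1.0, -0.026, -0.003], [-0.003, 0.002, -1.0]]
contact_force: [-0.5, -13.3, 7.2]
grip_width: 0.0562
gripper_force: 6.8
```

step_arm:
  deltas: [0,1,0,0,0,0,0.6,0,1,0,0,0,0,0.6]

```text
time_s: 10.87
tcp_pos: [0.6707, -0.036, 0.0307]
tool_rot: [[0.026, 1.0, 0.002], [1.0, -0.026, -0.004], [-0.004, 0.002, -1.0]]
contact_force: [-0.0, -14.0, 5.8]
grip_width: 0.0564
gripper_force: 6.8
```

step_arm:
  deltas: [0,-3,0,0,0,0,0.6,0,-10,0,0,0,0,0.6,0,-14,20,0,0,0,0.6,0,-14,50,0,0,0,0.6,-5,-14,80,0,0,-0.12,0.8,-15,-10,100,0,0,-0.24,1,-30,0,110,0,0,-0.36,1,-45,10,110,0,0,-0.48,1,-60,20,110,0,0,-0.6,1,-70,30,110,0,0,-0.72,1,-76,40,110,0,0,-0.84,1,-76,50,110,0,0,-0.96,1,-76,60,110,0,0,-1.08,1,-76,70,110,0,0,-1.2,1,-76,80,110,0,0,-1.32,1,-76,84,110,0,0,-1.44,1,-76,84,110,0,0,-1.54,1,-76,84,110,0,0,-1.571,1,-76,84,110,0,0,-1.571,1]

```text
time_s: 12.45
tcp_pos: [0.594, 0.0516, 0.1397]
tool_rot: [[1.0, -0.025, 0.001], [-0.025, -1.0, 0.0], [0.001, -0.0, -1.0]]
contact_force: [-0.6, 0.7, -0.0]
grip_width: 0.0937
gripper_force: 0.0
```

step_arm:
  deltas: [0,0,-25,0,0,0,1,0,0,-55,0,0,0,1,0,0,-82,0,0,0,1,0,0,-102,0,0,0,1,0,0,-110,0,0,0,1,4,0,-110,0,0,0,1,8,0,-110,0,0,0,1,11,0,-110,0,0,0,1,14,0,-110,0,0,0,1,16,0,-110,0,0,0,1,18,0,-110,0,0,0,1,20,0,-110,0,0,0,1,22,0,-110,0,0,0,1,23,0,-110,0,0,0,1,24,0,-110,0,0,0,1]

```text
time_s: 13.7
tcp_pos: [0.6171, 0.051, 0.0297]
tool_rot: [[1.0, -0.024, -0.002], [-0.024, -1.0, -0.0], [-0.002, 0.001, -1.0]]
contact_force: [-9.6, -1.0, 8.2]
grip_width: 0.094
gripper_force: 4.6
```

step_arm:
  deltas: [1,0,0,0,0,0,1,2,0,0,0,0,0,1,3,0,0,0,0,0,1,3,0,0,0,0,0,1]

```text
time_s: 14.03
tcp_pos: [0.6198, 0.051, 0.0297]
tool_rot: [[1.0, -0.024, -0.002], [-0.024, -1.0, -0.001], [-0.002, 0.001, -1.0]]
contact_force: [-11.2, -0.2, 9.5]
grip_width: 0.0939
gripper_force: 5.2
```

step_arm:
  deltas: [1,0,0,0,0,0,1,2,0,0,0,0,0,1,3,0,0,0,0,0,1,3,0,0,0,0,0,1]

```text
time_s: 14.37
tcp_pos: [0.6199, 0.051, 0.0295]
tool_rot: [[1.0, -0.024, -0.008], [-0.024, -1.0, -0.001], [-0.008, 0.002, -1.0]]
contact_force: [-28.7, -0.4, 24.1]
grip_width: 0.094
gripper_force: 13.9
```

step_arm:
  deltas: [-4,0,0,0,0,0,1,-16,0,2,0,0,0,1,-26,0,30,0,0,0,1,-26,0,65,0,0,0,1,-26,-20,95,0,0,0,0.6,-26,-50,110,0,0,0.1,0.6,-24,-80,110,0,0,0.2,0.6,-20,-110,110,0,0,0.32,0.6,-15,-140,110,0,0,0.44,0.6,-10,-165,110,0,0,0.56,0.6,-5,-190,110,0,0,0.68,0.6,0,-215,110,0,0,0.8,0.6,5,-235,110,0,0,0.92,0.6,10,-255,110,0,0,1.04,0.6,15,-275,110,0,0,1.16,0.6,18,-290,110,0,0,1.28,0.6,21,-301,110,0,0,1.4,0.6,21,-303,110,0,0,1.5,0.6,21,-303,110,0,0,1.57,0.6,21,-303,110,0,0,1.57,0.6]

```text
time_s: 16.03
tcp_pos: [0.645, -0.2525, 0.1396]
tool_rot: [[0.022, 1.0, 0.0], [1.0, -0.022, -0.0], [0.0, 0.0, -1.0]]
contact_force: [-0.5, -0.3, -0.5]
grip_width: 0.0559
gripper_force: 0.0
```

Run:
```python
from h import *
i=cams.snapshot("top");cv2.imwrite("pics/top3.png",i[...,::-1]);cv2.imwrite("pics/crop3.png",cv2.resize(i[130:280,225:425,::-1],None,fx=4,fy=4)); measure(i)
```

```text
cream [256. 205.] (array([624.6, 158.5]), np.float64(43.6), np.float64(62.9), -1.46, {'far': (645.8, 154.1, -1.46), 'near': (602.8, 161.0, -1.46), 'left': (625.3, 189.4, -3.21), 'right': (622.3, 127.2, -0.68)})
cream [388. 194.] (array([ 645.2, -185.3]), np.float64(114.1), np.float64(64.8), -1.03, {'far': (701.8, -187.1, -0.3), 'near': (588.4, -189.0, -2.15), 'left': (639.4, -153.5, -1.56), 'right': (630.0, -216.8, -0.98)})
cream [257. 179.] (array([693.5, 156.6]), np.float64(42.9), np.float64(62.1), -1.47, {'far': (714.8, 150.6, -1.47), 'near': (672.5, 156.8, -1.46), 'left': (693.8, 187.3, -0.66), 'right': (692.0, 125.8, -1.99)})
cream [364. 153.] (array([ 757. , -126.3]), np.float64(62.5), np.float64(228.4), -1.47, {'far': (787.4, -143.6, -1.47), 'near': (725.8, -123.7, -1.47), 'left': (761.2, -12.4, -2.2), 'right': (756.3, -240.2, -1.99)})
cream [276. 153.] (array([762.7, 104.5]), np.float64(63.0), np.float64(227.3), -1.47, {'far': (793.6, 94.5, -1.42), 'near': (731.4, 105.2, -1.63), 'left': (767.1, 217.6, -1.38), 'right': (754.6, -9.0, -1.44)})
white [298. 187.] (array([679.2,  49.9]), np.float64(98.8), np.float64(148.6), -1.46, {'far': (728.3, 36.4, -1.47), 'near': (629.6, 39.9, -1.46), 'left': (693.8, 123.0, -0.72), 'right': (664.3, -23.9, -1.11)})
```

View pics/crop3.png

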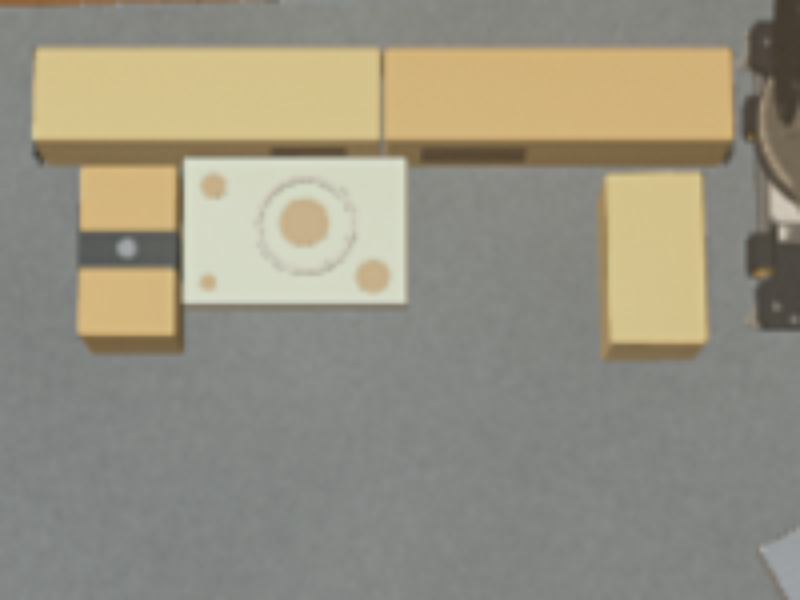

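Block measured at (679.2, 49.9), yaw −1.46°. That matches the computed seat of (679.5, 50.2), and the bangle hasn't shifted on it. Next I'll push the loose brick about 129 mm.

step_arm:
  deltas: [0,0,-25,0,0,-0.003,0.6,0,0,-55,0,0,-0.003,0.6,0,0,-80,0,0,-0.003,0.6,0,0,-98,0,0,-0.003,0.6,0,0,-105,0,0,-0.003,0.6,0,5,-105,0,0,-0.003,0.6,0,11,-105,0,0,-0.003,0.6,0,17,-105,0,0,-0.003,0.6,0,21,-105,0,0,-0.003,0.6,0,25,-105,0,0,-0.003,0.6,1,29,-105,0,0,-0.003,0.6,1,33,-105,0,0,-0.003,0.6,1,37,-105,0,0,-0.003,0.6,1,41,-105,0,0,-0.003,0.6,1,45,-105,0,0,-0.003,0.6,1,49,-105,0,0,-0.003,0.6,1,53,-105,0,0,-0.003,0.6,1,57,-105,0,0,-0.003,0.6,2,61,-105,0,0,-0.003,0.6,2,65,-105,0,0,-0.003,0.6]

```text
time_s: 17.75
tcp_pos: [0.6474, -0.1872, 0.0348]
tool_rot: [[0.029, 1.0, 0.001], [1.0, -0.029, -0.001], [-0.001, 0.001, -1.0]]
contact_force: [0.4, -4.6, 4.5]
grip_width: 0.0563
gripper_force: 2.7
```

step_arm:
  deltas: [0,4,0,0,0,0,0.6,0,8,0,0,0,0,0.6,0,12,0,0,0,0,0.6,0,16,0,0,0,0,0.6,0,20,0,0,0,0,0.6,1,24,0,0,0,0,0.6,1,28,0,0,0,0,0.6,1,32,0,0,0,0,0.6,1,36,0,0,0,0,0.6,1,40,0,0,0,0,0.6,1,44,0,0,0,0,0.6,1,48,0,0,0,0,0.6,1,52,0,0,0,0,0.6,2,56,0,0,0,0,0.6,2,60,0,0,0,0,0.6,2,64,0,0,0,0,0.6,2,68,0,0,0,0,0.6,2,72,0,0,0,0,0.6,2,76,0,0,0,0,0.6,2,79,0,0,0,0,0.6]

```text
time_s: 19.42
tcp_pos: [0.6492, -0.1075, 0.0345]
tool_rot: [[0.028, 1.0, 0.0], [1.0, -0.028, -0.0], [-0.0, 0.0, -1.0]]
contact_force: [-0.2, -5.9, 5.3]
grip_width: 0.0567
gripper_force: 2.8
```

step_arm:
  deltas: [0,2,0,0,0,0.002,0.6,0,4,0,0,0,0.002,0.6,0,6,0,0,0,0.002,0.6,0,8,0,0,0,0.002,0.6,0,9,0,0,0,0.002,0.6,0,10,0,0,0,0.002,0.6,0,11,0,0,0,0.002,0.6]

```text
time_s: 20.0
tcp_pos: [0.6489, -0.0995, 0.0345]
tool_rot: [[0.027, 1.0, -0.0], [1.0, -0.027, -0.003], [-0.003, 0.0, -1.0]]
contact_force: [-1.7, -19.0, 8.1]
grip_width: 0.0562
gripper_force: 9.8
```

step_arm:
  deltas: [0,1,0,0,0,0,0.6,0,2,0,0,0,0,0.6,0,2,0,0,0,0,0.6]

```text
time_s: 20.25
tcp_pos: [0.6489, -0.0994, 0.0347]
tool_rot: [[0.029, 1.0, -0.0], [1.0, -0.029, -0.005], [-0.005, -0.0, -1.0]]
contact_force: [-2.0, -23.7, 10.2]
grip_width: 0.0565
gripper_force: 11.7
```

step_arm:
  deltas: [0,-3,0,0,0,0,0.6,0,-10,0,0,0,0,0.6,0,-25,10,0,0,0,0.6,0,-40,40,0,0,0,0.6,-10,-70,75,0,0,0,0.6,-20,-105,105,0,0,0,0.6,-30,-140,110,0,0,0,0.6,-40,-170,110,0,0,0,0.6,-40,-185,110,0,0,0,0.6,-40,-185,110,0,0,0,0.6]

```text
time_s: 21.08
tcp_pos: [0.6075, -0.2844, 0.1439]
tool_rot: [[0.031, 1.0, -0.001], [1.0, -0.031, -0.001], [-0.001, -0.001, -1.0]]
contact_force: [-0.1, -0.5, -0.7]
grip_width: 0.0566
gripper_force: 0.0
```

Run:
```python
from h import *
i=cams.snapshot("top");s=cams.snapshot("side");cv2.imwrite("pics/s4.png",cv2.resize(s[160:360,260:460,::-1],None,fx=3,fy=3));cv2.imwrite("pics/crop4.png",cv2.resize(i[130:280,225:425,::-1],None,fx=4,fy=4)); measure(i)
```

```text
cream [256. 205.] (array([624.6, 158.5]), np.float64(43.6), np.float64(62.8), -1.46, {'far': (645.8, 154.1, -1.46), 'near': (602.8, 161.0, -1.46), 'left': (626.7, 189.3, -2.97), 'right': (629.3, 127.2, -0.68)})
cream [339. 194.] (array([648.3, -56.3]), np.float64(113.4), np.float64(62.8), -1.55, {'far': (704.4, -63.1, -1.47), 'near': (592.1, -52.1, -1.46), 'left': (654.7, -25.1, -1.55), 'right': (655.1, -87.7, -1.54)})
cream [257. 179.] (array([693.5, 156.6]), np.float64(42.9), np.float64(62.1), -1.47, {'far': (714.8, 150.6, -1.47), 'near': (672.6, 159.2, -1.46), 'left': (696.2, 187.2, -0.33), 'right': (692.8, 125.8, -2.02)})
cream [364. 153.] (array([ 756.8, -126.3]), np.float64(62.1), np.float64(228.4), -1.47, {'far': (787.5, -137.9, -1.47), 'near': (725.8, -123.7, -1.47), 'left': (757.4, -12.1, -1.46), 'right': (749.4, -239.9, -2.02)})
cream [276. 153.] (array([762.7, 104.5]), np.float64(63.0), np.float64(227.3), -1.47, {'far': (794.2, 107.5, -1.43), 'near': (731.8, 115.9, -1.63), 'left': (764.6, 217.6, -1.25), 'right': (754.6, -9.0, -1.44)})
white [298. 187.] (array([679.2,  49.9]), np.float64(98.8), np.float64(147.8), -1.47, {'far': (729.1, 66.0, -1.47), 'near': (629.9, 54.1, -1.46), 'left': (693.8, 123.0, -0.72), 'right': (678.5, -23.9, -1.54)})
```

View pics/crop4.png

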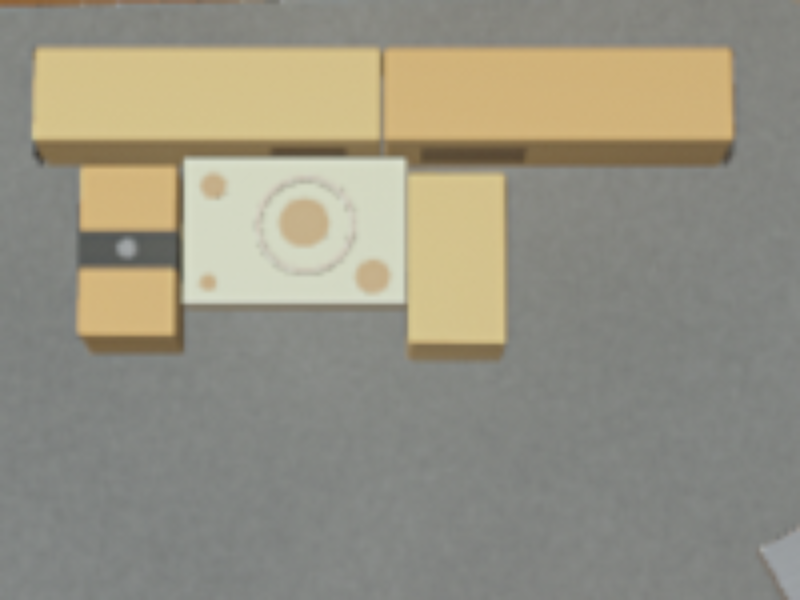

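View pics/s4.png

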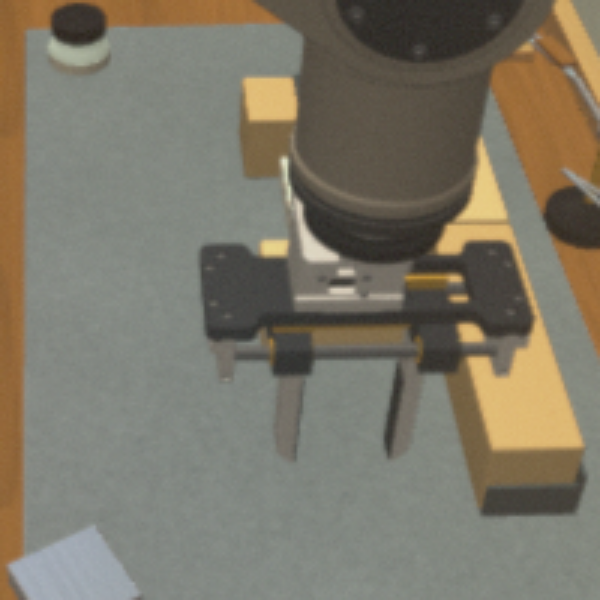

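Top crop: the block (crop 295,230) is boxed in with no visible gaps. It touches the side brick at x≈181, the loose brick at x≈407 and the wall along y≈157, and the bangle is still in place at (305,226). In the side crop the arm hides the box, and the jar and bench block are untouched. Handing in.

```bash
python3 -c "
from plant import bot
print(bot.hand_in())"
```

```text
the job is handed in; nothing more can be done
None
```

I handed in the job at about 21 s with the block flush against the wall and side brick, the loose brick flush on its other side, and the bangle in its place on the block; these are my own camera and contact-force checks, as the hand-in returned no verdict.

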